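# Load the jar shaker, clip on its cover and start it

### The arm

A 7-joint arm with a two-finger parallel gripper is mounted at the origin on a cart in front of the work surface, level with it; the furniture and walls round the work are solid. World frame = base frame: x ahead of the robot, y to its left, z up, the work surface at z = 0. Lengths are in m, angles in rad, forces in N, time in s.
With the tool pointing down it reaches from about 0.425 to 0.95 m from the base axis. Payload 4.7 kg.
Tool frame: the origin (TCP) lies between the finger pads; the fingertips stand 25 mm ahead of it and the grasp point (between the pads) lies 6 mm ahead of it; z points along the fingers, y is the line along which they close (so a half turn about z gives the same grasp; the last joint's range is limited). The gripper opens to 85 mm and grips with 20 to 120 N. Pads are 22 mm wide; open, the fingers measure 114 mm over their backs; the gripper's body (76 mm by 85 mm) begins 54 mm behind the grasp point. The pads swing forward as they close: fully open they stand 13 mm farther back than shut.
Start: joints at [0.75, 0.469, -0.049, 1.532, 0.024, 1.141, -0.082], TCP at [0.48, -0.474, 0.256] pointing down, gripper open.
Joint ranges: [-2.59, 2.59], [-0.33, 1.99], [-1.39, 1.29], [0.1, 2.45], [-1.04, 4.18], [0.21, 1.99], [-2.66, 2.66]. Speed limits (rad/s): [2.57, 2.57, 3.14, 3.14, 3.14, 3.14, 3.14].

### API

Orientations are given as a 3x3 rotation matrix whose columns are the frame's x, y, z axes.
In Python, from rig import * gives the robot as it stands. Calls block until the motion is done:
- movep(position, orientation): joint-space move of the TCP to a pose.
- move_l(position, attitude=None, feed=0.15, until_force=None): straight line of the TCP; attitude=None keeps the orientation; feed is the mean speed in m/s. With until_force (N) it stops when the force on the tool has changed by that much, and returns True; else False.
- move_joints(angles): joint-space move.
- command_gripper(opening, newtons=None): finger opening in m; newtons is the grip in N (None keeps the last); returns when the fingers have stopped.
- sleep(seconds).
- inverse_kinematics(position, orientation): joint angles nearest the present ones, or None.
- sense(): the state.
- camera(name): name is "scene" or "top" or "wrist"; returns (picture, depth): 420x560x3 uint8, red, green, blue; 420x560 float32, m along the optical axis (not along the pixel's ray), 0 where there is no reading.
- camera_params(name): a dict with "K" (3x3 intrinsics, pixels), "position" and "rotation" of the camera in the world; the wrist camera has in their place "tool_from_camera" (4x4, takes a point from camera to tool coordinates, whose origin is the TCP and whose axes are the flange's). Camera axes: x right, y down, z forward; pixel columns grow to the right and rows downward; lengths in m; the calibration is good to about 2 mm. A picture is of the moment at which its call begins: read the wrist's pose just before it. camera_params takes no time and is no camera call.
A pose or a line that the arm cannot do raises Unreachable and nothing moves.
- finish_job(): hands the job in; it is judged then, once.
The state is a dict: "time_s": time; "joint_pos": joint angles; "qd": joint speeds; "joint_efforts": joint torques, N m; "position": TCP position; "tcp_rot": TCP orientation; "wrist_force": force on the tool from outside, world axes, zero at the start; "ft_torque": the same for the moment, N m; "finger_gap": finger opening in m; "gripper_force": force on a finger pad.
Only numpy, scipy, OpenCV 4.12 (cv2) and the standard library are available. Lean on these libraries where they do the work, as an engineer would, in place of code of your own. Each camera call takes 0.05 s, during which the arm holds its last target. There are 200 camera calls.

### The job

Stand every sample jar that is on the bench in the shaker's pockets, one to a pocket, lid up. Then fit the cover: hook its front lip into the slot at the front of the shaker with the rear raised, and pivot it down until the rear edge snaps flat under the catch. Last, push the control knob in and turn it clockwise past its safety stop as far as it goes, then let go so that it springs back up; leave the squeeze bottles standing where they are.

Things in the scene. Friction and masses are not known exactly. Their poses are not given: they have to be found in the camera images.
- shaker: fixed grey jar shaker; origin under the middle of its tray, z up, -x its front (slot), +x its rear (catch), +y its control pod (24 mm high, x +-60, y 66 to 156 mm). Tray 164 x 132 mm with 2 x 2 square pockets (45 mm wide, 68 mm apart, floor at 12 mm, ribs to 26 mm), sides open above the ribs: hold jars with the fingers closing along y. Front and rear walls 60 mm high, inner faces x = -62, +58
- slot (a point): middle of the front slot (shaker frame -70, 0, 65 mm, axes as the shaker's), which is open to the rear: ledge 60 mm above the bench, over it a bar (underside 70, top 79 mm, x -74 to -66), slot back at x = -78, 112 mm wide
- catch_nose (a point): point of the spring catch's sloping nose when forward (shaker frame 59.5, 0, 67 mm): black, 36 mm wide, top 87 mm above the bench. Beside it at y = +-45 two posts, 71 mm high, front faces at x = 67.5 mm, stop the cover from going back; the closed cover rests on the rear wall, 60 mm above the bench
- catch (a joint): m, spring catch at the rear wall: 0 = forward, where its spring (2 N, growing to 4.5 N) holds it, 0.010 = pushed back. The cover's rear edge coming down on the nose pushes it back (up to about 15 N down at the edge); then it springs forward over the edge
- knob (a joint): rad, turn of the black control knob, clockwise seen from above: 0 to 0.15 = off, 1.25 = end of travel (running). Two steel lugs on its skirt meet steel safety stops at about 0.3 to 0.4 unless the knob is pushed in 7 mm or more (do not force them: they give way at about 2 N m); it stays where it is left (friction 0.04 N m)
- knob_push (a joint): m, how far the knob is pushed down: 0 = up, 0.010 = fully in; a spring (3.6 N, growing to 7.2 N) brings it back up
- knob_grip (a point): top centre of the knob's bar grip, 77 mm above the bench (67 mm when pushed in), on the knob's upright axis (shaker frame 0, 116 mm); the bar is 40 mm long along this point's x, 12 mm thick along its y, 37 mm tall; below it a round skirt 44 mm across. Two steel safety stops beside the skirt, 28 mm from the axis, are 41 mm high
- cover_grip (a point): top centre of the rib handle of the loose white cover (0.18 kg, lying handle up); x from its front to its rear, z up. Seen from here: plate 4 mm thick, underside at z = -35, x -66 to +60, 124 mm wide in y; in front a lip 4 mm thick, 100 mm wide, x -80 to -66; the rib (56 mm long in y, 12 mm thick in x) rises 31 mm above the plate
- cover_lip (a point): middle of the front end of the cover's lip, half-way up its thickness (from the grip point -80, 0, -33 mm)
- cover_rear (a point): middle of the cover's rear edge, half-way up its thickness (from the grip point 60, 0, -33 mm)
- well0 (a point): where the centre (half-way up) of a jar lies when it stands in pocket 0 of the shaker (front row, pod side), 34 mm above the bench
- well1 (a point): where the centre (half-way up) of a jar lies when it stands in pocket 1 of the shaker (front row, side away from the pod), 34 mm above the bench
- well2 (a point): where the centre (half-way up) of a jar lies when it stands in pocket 2 of the shaker (rear row, pod side), 34 mm above the bench
- well3 (a point): where the centre (half-way up) of a jar lies when it stands in pocket 3 of the shaker (rear row, side away from the pod), 34 mm above the bench
- jar0_mid (a point): centre (half-way up) of a squat closed sample jar, 40 mm across, 44 mm tall, about 0.09 kg, z up towards its lid; absent in some starts
- jar1_mid (a point): centre (half-way up) of a squat closed sample jar, 40 mm across, 44 mm tall, about 0.09 kg, z up towards its lid; absent in some starts
- jar2_mid (a point): centre (half-way up) of a squat closed sample jar, 40 mm across, 44 mm tall, about 0.09 kg, z up towards its lid; absent in some starts
- jar3_mid (a point): centre (half-way up) of a squat closed sample jar, 40 mm across, 44 mm tall, about 0.09 kg, z up towards its lid; absent in some starts
- squat_bottle: squat squeeze bottle 49 mm across, 96 mm tall with needle, standing among the jars; origin at its foot; not part of the job
- slim_bottle: slim squeeze bottle 32 mm across, 111 mm tall with needle, standing among the jars; origin at its foot; not part of the job
- back_bottle_a: squeeze bottle 42 mm across, 101 mm tall, at the back; origin at its foot; not part of the job
- back_bottle_b: squeeze bottle 32 mm across, 104 mm tall, at the back; origin at its foot; not part of the job
- back_bottle_c: squeeze bottle 50 mm across, 110 mm tall, at the back; origin at its foot; not part of the job
- back_bottle_d: squeeze bottle 32 mm across, 109 mm tall, at the back; origin at its foot; not part of the job

How it is judged:
By the outcome, as a careful person would: the job done as asked, in the order asked, and still so for the second after the job is handed in, with the robot touching nothing.
Of jar0, jar1, jar2, jar3 only 2 to 4 are there at a start; the rules pass over those that are not, and their reading is None.
At some moment in a run one of jar0, jar1, jar2, jar3, cover may be knocked a few centimetres aside while the robot is not near it.
It also fails if it takes over 210 s, if anything falls off the work surface, if the arm or the gripper's body presses on something with over 40 N, if the wrist force passes 120 N, or if a joint passes its speed limit or range.

## Working session

There is one attempt and no reset: what is moved stays moved. The work goes in short steps, each a Python script; the robot and the scene stay as the last script left them, time stands still between calls to the robot, and variables do not carry over. Pictures are saved under pics/ and viewed, at most 14 in all, crops included, and the job is handed in when it is done.

```bash
ls; mkdir -p pics; python3 - <<'E'
from rig import *
import cv2,numpy as np
for n in("scene","top"):
    p,d=camera(n);cv2.imwrite(f"pics/{n}0.png",p[:,:,::-1]);np.save(f"pics/{n}0.npy",d)
    c=camera_params(n);print(n,c)
print(camera_params("wrist"));s=sense();print(s)
E
```

```text
pics
scene {'K': array([[486.72631807,   0.        , 284.82218185],
       [  0.        , 486.72631807, 208.03119318],
       [  0.        ,   0.        ,   1.        ]]), 'position': array([-0.10250305, -0.02943499,  1.06036187]), 'rotation': array([[-0.00507091, -0.83722659,  0.54683263],
       [-0.99997316,  0.00135389, -0.00720011],
       [ 0.00528778, -0.54685447, -0.83721098]])}
top {'K': array([[447.78920211,   0.        , 283.16729524],
       [  0.        , 447.78920211, 208.48025817],
       [  0.        ,   0.        ,   1.        ]]), 'position': array([ 0.33521497, -0.0509591 ,  1.30750253]), 'rotation': array([[-0.02814107, -0.98669831,  0.16010785],
       [-0.99955866,  0.02930143,  0.0048906 ],
       [-0.00951694, -0.15989956, -0.98708741]])}
{'K': array([[316.0182592 ,   0.        , 278.64198026],
       [  0.        , 316.0182592 , 207.64670306],
       [  0.        ,   0.        ,   1.        ]]), 'tool_from_camera': array([[ 3.53493173e-04, -9.53527438e-01, -3.01305991e-01,
         7.62308293e-02],
       [ 9.99999702e-01,  1.30071359e-04,  7.61572834e-04,
  
[... 326 characters left out ...]
09]), 'qd': array([ 0.00028018, -0.00200848, -0.00030148, -0.00313436,  0.00014658,
        0.00071039, -0.00021781]), 'joint_efforts': array([ 1.04285402e-03, -5.11517966e+01, -4.69705823e-02, -2.38393396e+01,
        1.07504579e-02,  4.38623640e-03, -2.83660933e-05]), 'position': array([ 0.47998404, -0.47391713,  0.25536959]), 'tcp_rot': array([[ 7.02580314e-01,  7.11603266e-01, -1.30150459e-03],
       [ 7.11604452e-01, -7.02579330e-01,  1.17855012e-03],
       [-7.57501095e-05, -1.75418258e-03, -9.99998459e-01]]), 'wrist_force': array([-0.42984757,  0.77811393, -0.01266822]), 'ft_torque': array([0.00810393, 0.03559743, 0.01859368]), 'gripper_force': 0.0, 'finger_gap': 0.0856653686506233}
```

View pics/top0.png

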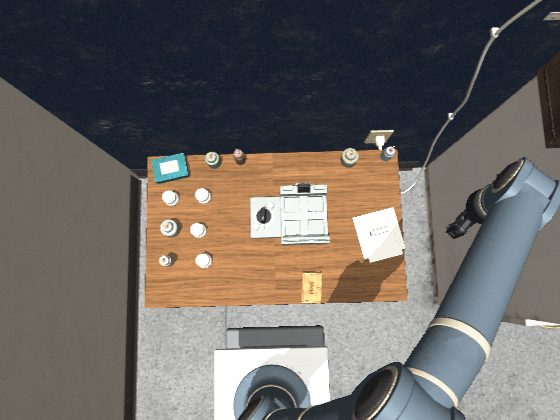

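View pics/scene0.png

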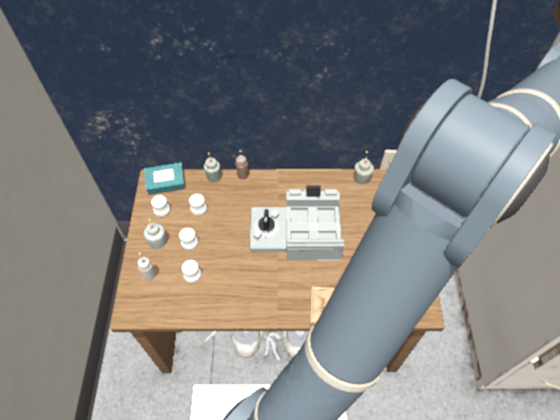

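Top view: four jars at about (171,198), (203,195), (198,230), (203,261); bottles at (169,228), (165,260). The shaker is at (305,215), with its knob at (264,216), and the cover is at (379,234). I'll enlarge two crops.

```bash
python3 - <<'E'
import cv2,numpy as np
p=cv2.imread("pics/top0.png")
a=cv2.resize(p[170:270,240:410],None,fx=4.7,fy=4.7,interpolation=cv2.INTER_CUBIC)
b=cv2.resize(p[170:280,145:235],None,fx=5,fy=5,interpolation=cv2.INTER_CUBIC)
cv2.imwrite("pics/c1.png",a);cv2.imwrite("pics/c2.png",b)
E
```

```text
(no output)
```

View pics/c1.png

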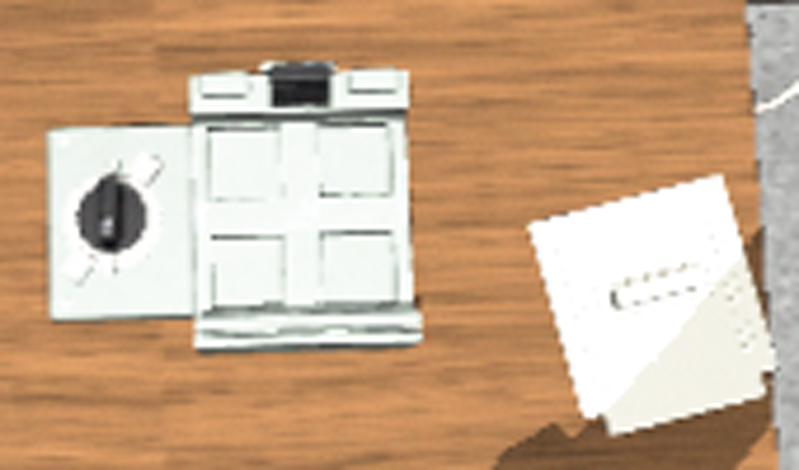

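View pics/c2.png

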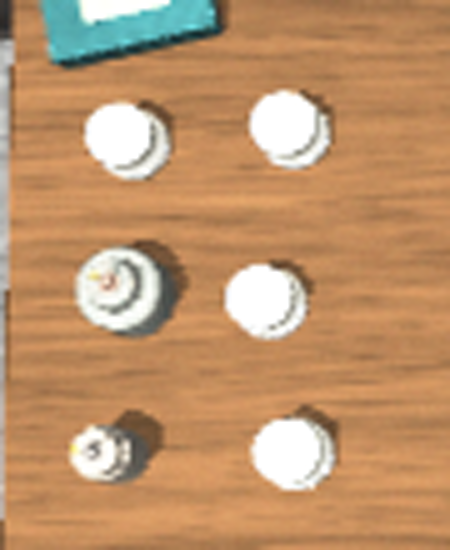

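The crops show all the jars lid up. The cover is turned about 15° with its lip towards the robot. Next I'll compute coarse positions and look from the wrist camera.

```bash
cat > h.py <<'E'
from rig import *
import numpy as np, cv2
def pix(K,R,t,uv,z):
    r=R@np.linalg.solve(K,[uv[0],uv[1],1.]); return t+r*(z-t[2])/r[2]
def top(uv,z,n="top"):
    c=camera_params(n); return pix(c["K"],c["rotation"],c["position"],uv,z)
def down(yaw):  # tool x axis at angle yaw in world, z down
    c,s=np.cos(yaw),np.sin(yaw); return np.array([[c,s,0],[s,-c,0],[0,0,-1.]])
def wshot(name):
    s=sense(); T=np.eye(4);T[:3,:3]=s["tcp_rot"];T[:3,3]=s["position"]
    p,d=camera("wrist");c=camera_params("wrist");M=T@c["tool_from_camera"]
    cv2.imwrite(f"pics/{name}.png",p[:,:,::-1]);np.savez(f"pics/{name}.npz",p=p,d=d,M=M,K=c["K"])
    return name
def w(name,uv,z):
    f=np.load(f"pics/{name}.npz"); return pix(f["K"],f["M"][:3,:3],f["M"][:3,3],uv,z)
E
python3 - <<'E'
from h import *
c2=lambda u,v:(u/5+145-.4,v/5+170-.4)
c1=lambda u,v:(u/4.7+240-.4,v/4.7+170-.4)
for a in[(121,134),(285,124),(264,300),(289,452)]:print("jar",top(c2(*a),.044).round(4))
for a in[(118,285)]:print("squat",top(c2(*a),.06).round(3))
print("slim",top(c2(94,450),.08).round(3))
print("knob",top(c1(111,212),.077).round(4))
print("pod corners",[top(c1(*a),.024).round(4) for a in[(50,130),(50,320)]])
print("rear wall top L/R",[top(c1(*a),.060).round(4) for a in[(192,78),(408,72)]])
print("cover rib ends",[top(c1(*a),.035).round(4) for a in[(615,298),(696,268)]])
print("cover corners",[top(c1(*a),.004).round(4) for a in[(530,228),(722,176),(770,365),(588,417)]])
s=sense()
print(inverse_kinematics([.55,-.06,.40],down(0)),inverse_kinematics([.55,-.06,.40],down(np.pi)))
E
```

```text
jar [0.5851 0.2834 0.044 ]
jar [0.5882 0.1888 0.044 ]
jar [0.4866 0.2007 0.044 ]
jar [0.4002 0.1864 0.044 ]
squat [0.496 0.28  0.06 ]
slim [0.403 0.286 0.08 ]
knob [0.5189 0.011  0.077 ]
pod corners [array([0.5794, 0.0505, 0.024 ]), array([0.4612, 0.0524, 0.024 ])]
rear wall top L/R [array([ 0.602 , -0.0389,  0.06  ]), array([ 0.6018, -0.1696,  0.06  ])]
cover rib ends [array([ 0.4635, -0.2912,  0.035 ]), array([ 0.4803, -0.3413,  0.035 ])]
cover corners [array([ 0.512 , -0.2467,  0.004 ]), array([ 0.5413, -0.3684,  0.004 ]), array([ 0.4224, -0.39  ,  0.004 ]), array([ 0.3937, -0.2761,  0.004 ])]
[ 0.12517904  0.17923877 -0.10998757  1.61229913  0.02005218  1.35115773
 -1.55822612] [ 0.56211956  0.23240776 -0.64700848  1.58857616  0.14221082  1.36837378
  1.47018843]
```

```bash
python3 - <<'E'
from h import *
movep([.57,-.07,.34],down(0)); wshot("w_shk")
movep([.52,-.31,.34],down(0)); wshot("w_cov")
movep([.50,.235,.34],down(0)); wshot("w_jar")
print(sense()["time_s"])
E
```

```text
4.7417
```

View pics/w_shk.png

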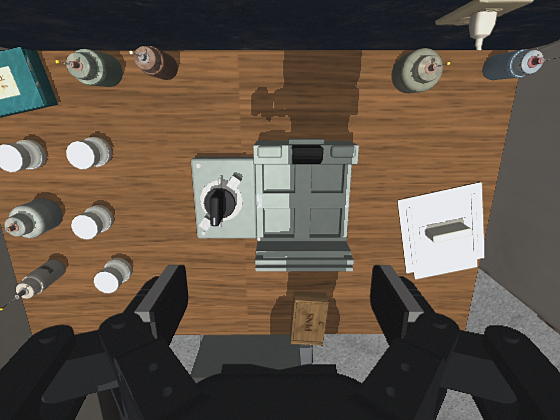

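View pics/w_cov.png

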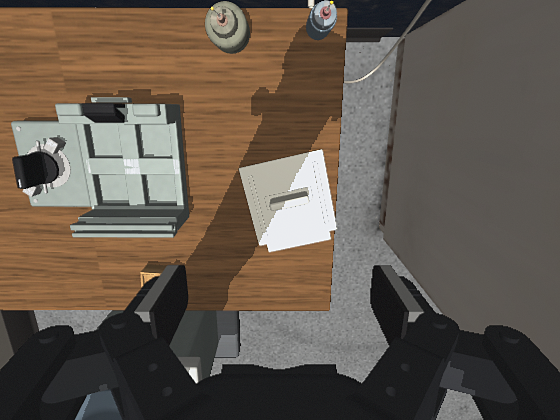

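View pics/w_jar.png

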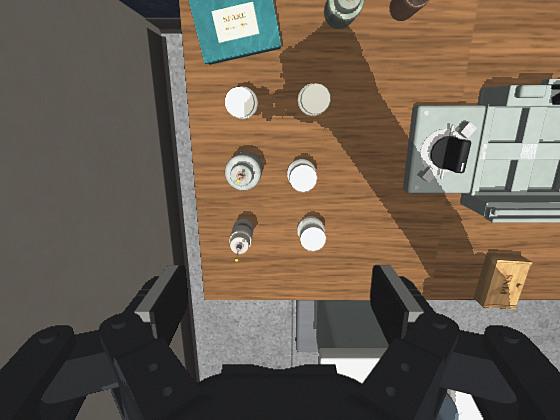

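The wrist pictures show the shaker centred at (306,206) in w_shk, the cover rib at (289,200) in w_cov, and jar lids at (241,102), (314,99), (302,176), (313,237) in w_jar. I'll refine these using depth.

```bash
cat >> h.py <<'E'
def cloud(name):
    f=np.load(f"pics/{name}.npz");d=f["d"];v,u=np.mgrid[:d.shape[0],:d.shape[1]]
    c=np.stack([(u-f["K"][0,2])/f["K"][0,0]*d,(v-f["K"][1,2])/f["K"][1,1]*d,d],-1)
    P=c@f["M"][:3,:3].T+f["M"][:3,3];P[d==0]=np.nan;return P,f["p"]
def comps(P,zlo,zhi,box,minpx=40):
    m=(P[...,2]>zlo)&(P[...,2]<zhi)&(P[...,0]>box[0])&(P[...,0]<box[1])&(P[...,1]>box[2])&(P[...,1]<box[3])
    n,L,st,_=cv2.connectedComponentsWithStats(m.astype(np.uint8))
    out=[]
    for i in range(1,n):
        if st[i,4]<minpx: continue
        q=P[L==i]; (cx,cy),(a,b),th=cv2.minAreaRect(((q[:,:2])*1000).astype(np.float32))
        out.append((st[i,4],np.round(q.mean(0),4),"rect",round(cx,1),round(cy,1),round(a,1),round(b,1),round(th,1)))
    return out
E
python3 - <<'E'
from h import *
P,_=cloud("w_jar")
print("bench z",np.nanmedian(P[260:290,330:420,2]))
for o in comps(P,.039,.048,(.36,.63,.14,.32)):print("jar",*o)
for o in comps(P,.018,.030,(.42,.62,-.02,.08)):print("pod",*o)
P,_=cloud("w_shk")
for o in comps(P,.020,.0245,(.42,.65,-.03,.09)):print("pod",*o)
for z in[(.055,.064),(.067,.074),(.075,.083),(.083,.09)]:
  for o in comps(P,*z,(.42,.65,-.19,.08),25):print(z,*o)
P,_=cloud("w_cov")
for o in comps(P,.030,.04,(.38,.6,-.42,-.22),20):print("rib",*o)
for o in comps(P,.0025,.0065,(.38,.6,-.42,-.22),200):print("plate",*o)
for z in[(.055,.064),(.067,.074),(.075,.083),(.083,.09)]:
  for o in comps(P,*z,(.42,.65,-.19,.08),25):print(z,*o)
p=cv2.imread("pics/w_shk.png");cv2.imwrite("pics/c3.png",cv2.resize(p[130:280,180:370],None,fx=4,fy=4,interpolation=cv2.INTER_CUBIC))
E
```

```text
bench z 0.0013739301090852918
jar 713 [0.5889 0.1871 0.045 ] rect 589.1 187.0 34.9 35.2 89.7
jar 704 [0.5851 0.2813 0.0448] rect 584.8 281.2 35.3 35.7 44.2
jar 557 [0.4992 0.279  0.0456] rect 496.6 280.3 46.7 46.7 87.5
jar 579 [0.4893 0.2004 0.0448] rect 488.8 200.3 35.6 35.5 15.6
jar 47 [0.4152 0.2845 0.0438] rect 413.5 284.6 28.7 9.8 79.9
jar 501 [0.4023 0.1848 0.0447] rect 401.6 184.7 35.2 35.7 47.2
pod 3326 [0.5275 0.0219 0.0249] rect 522.0 15.3 70.7 118.0 89.8
pod 164 [0.5792 0.0109 0.0231] rect 576.4 9.6 77.5 9.5 90.0
pod 68 [0.5345 0.044  0.0238] rect 532.6 42.9 13.6 33.4 85.1
pod 90 [0.4717 0.0053 0.0239] rect 471.8 8.2 40.9 16.3 89.0
(0.055, 0.064) 552 [ 0.5949 -0.1332  0.0609] rect 595.2 -128.0 88.0 29.7 89.0
(0.055, 0.064) 434 [ 0.5892 -0.0669  0.0609] rect 591.8 -64.7 23.3 49.1 0.3
(0.055, 0.064) 42 [0.5293 0.0056 0.0586] rect 524.0 4.4 37.8 9.9 13.3
(0.055, 0.064) 799 [ 0.4555 -0.1051  0.0602] rect 454.5 -106.2 11.6 130.5 0.0
(0.067, 0.074) 289 [ 0.5962 -0.1507  0.0715] rect 596.2 -151.3 14.4 30.3 0.7
(0.067, 0.074) 286 [ 0.5963 -0.0612  0.0716] rect 596.0 -60.9 29.4 13.
[... 1116 characters left out ...]
0 13.5 29.8 0.1
(0.067, 0.074) 335 [ 0.5962 -0.1525  0.0713] rect 596.3 -151.8 13.5 29.9 0.2
(0.067, 0.074) 88 [ 0.5838 -0.1113  0.071 ] rect 582.9 -108.0 10.9 37.0 15.3
(0.067, 0.074) 146 [0.5225 0.0042 0.0707] rect 522.2 4.2 39.5 8.7 7.0
(0.067, 0.074) 220 [ 0.4438 -0.1141  0.0704] rect 449.0 -107.0 131.5 17.0 87.9
(0.075, 0.083) 140 [ 0.5887 -0.1122  0.0791] rect 587.7 -109.6 16.3 38.4 24.1
(0.075, 0.083) 314 [0.5216 0.0083 0.0774] rect 521.4 9.0 12.7 38.9 84.9
(0.075, 0.083) 631 [ 0.4523 -0.1072  0.0792] rect 451.6 -106.5 131.5 8.7 90.0
(0.075, 0.083) 487 [ 0.4411 -0.1075  0.0783] rect 440.7 -106.4 131.1 6.6 89.6
(0.083, 0.09) 474 [ 0.5955 -0.1076  0.0873] rect 595.1 -107.0 15.1 36.1 0.2
```

View pics/c3.png

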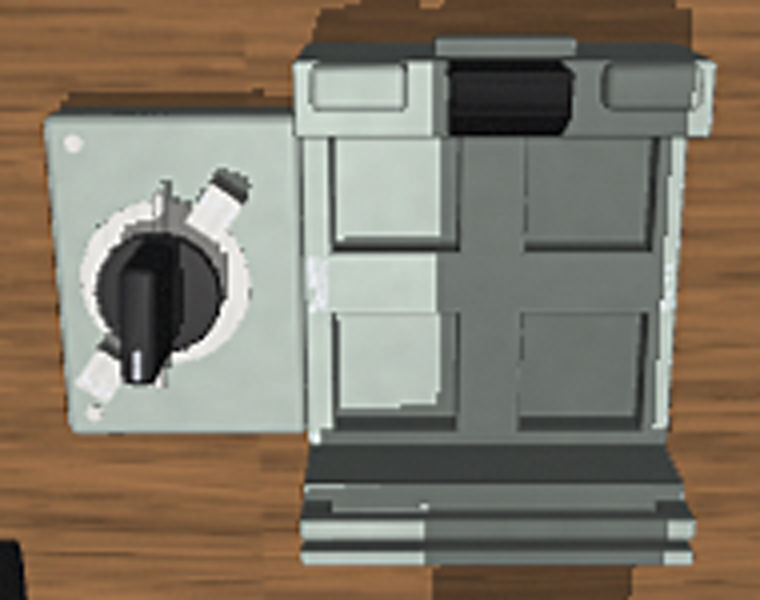

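The depth fits agree. The shaker origin is about (0.522, -0.1064) with yaw near 0, and the knob bar is at about -0.07 rad (off). The cover rib is at (0.471, -0.323), turned about 14°. I'll pick the first jar now, re-locating it from near first.

```bash
cat >> h.py <<'E'
O=np.array([.522,-.1064]); R0=down(0)
WELL={0:(.488,-.0724),1:(.488,-.1404),2:(.556,-.0724),3:(.556,-.1404)}
def find(xy,name,r=.06):
    movep([xy[0]+.005,xy[1],.20],R0); wshot(name); P,_=cloud(name)
    c=[o for o in comps(P,.039,.048,(xy[0]-r,xy[0]+r,xy[1]-r,xy[1]+r),300) if all(31<a<40 for a in o[5:7])]
    c.sort(key=lambda o:np.hypot(o[3]/1e3-xy[0],o[4]/1e3-xy[1])); print("found",[o[1:] for o in c]); return c[0][1][:2]
def pick(xy,name):
    command_gripper(.064,30); p=find(xy,name)
    move_l([p[0],p[1],.10]); hit=move_l([p[0],p[1],.043],feed=.08,until_force=8)
    command_gripper(.03,35); s=sense(); print("hit",hit,"gap",s["finger_gap"],"F",s["gripper_force"])
    move_l([p[0],p[1],.19],feed=.25)
    g=sense()["finger_gap"]; assert g>.036,g
def place(i):
    x,y=WELL[i]; movep([x,y,.19],R0); move_l([x,y,.085],feed=.15)
    hit=move_l([x,y,.0525],feed=.03,until_force=5); s=sense(); print("place",i,hit,s["position"].round(4),s["wrist_force"].round(1))
    assert s["position"][2]<.060
    command_gripper(.052); move_l([x,y,.19],feed=.25); print("t",sense()["time_s"])
E
python3 - <<'E'
from h import *
pick((.489,.2004),"j0"); place(3)
E
```

```text
found [(array([0.4894, 0.2002, 0.0448]), 'rect', 488.7, 200.1, 35.6, 35.7, 42.4)]
hit False gap 0.03560373320159011 F 34.71662700176239Traceback (most recent call last):
  File "<stdin>", line 2, in <module>
  File "h.py", line 40, in pick
    g=sense()["finger_gap"]; assert g>.036,g
                                    ^^^^^^
AssertionError: 0.03552667608018615
```

The grip is on the 35.5 mm lid, which is fine. I'll relax the check and place the jar.

```bash
sed -i 's/assert g>.036/assert g>.032/' h.py; python3 - <<'E'
from h import *
place(3); wshot("p0"); P,_=cloud("p0")
for o in comps(P,.050,.0585,(.44,.6,-.18,-.03),100):print(*o)
E
```

```text
place 3 True [ 0.5558 -0.1403  0.0557] [-0.5 -0.4  4.8]
t 12.6167
1462 [ 0.5554 -0.141   0.0568] rect 554.5 -140.9 35.9 35.9 16.2
469 [ 0.4591 -0.1306  0.0542] rect 459.0 -131.0 81.9 2.5 90.0
```

View pics/p0.png

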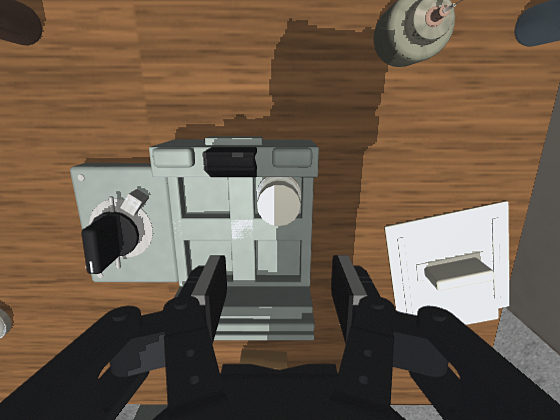

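The first jar stands in pocket 3 at (279,200), with its lid at 56.8 mm, so it is seated. Now the other three.

```bash
python3 - <<'E'
from h import *
for k,(xy,i) in enumerate([((.589,.187),2),((.585,.281),1),((.402,.1847),0)]):
    pick(xy,f"j{k+1}"); place(i)
movep([.545,-.1,.28],R0); wshot("p3"); P,_=cloud("p3")
for o in comps(P,.050,.0585,(.44,.6,-.18,-.03),100):print(*o)
movep([.50,-.32,.28],R0); wshot("cv"); P,_=cloud("cv")
for o in comps(P,.030,.04,(.38,.6,-.45,-.2),20):print("rib",*o)
for o in comps(P,.0025,.0065,(.38,.6,-.45,-.2),200):print("plate",*o)
E
```

```text
found [(array([0.5898, 0.1867, 0.0448]), 'rect', 588.9, 187.0, 36.2, 35.5, 0.7)]
hit False gap 0.03568018375387975 F 34.79664981365204
place 2 True [ 0.5558 -0.0724  0.0558] [-0.3 -0.   4. ]
t 20.8
found [(array([0.586 , 0.2815, 0.0448]), 'rect', 585.1, 281.7, 36.0, 35.8, 14.3)]
hit False gap 0.035721180762567896 F 34.77376163005829
place 1 True [ 0.4878 -0.1403  0.0557] [-0.5  0.9  5.6]
t 29.5833
found [(array([0.4019, 0.1845, 0.0448]), 'rect', 401.0, 184.4, 36.0, 35.7, 0.9)]
hit False gap 0.035759829408653604 F 34.57135319709778
place 0 True [ 0.4878 -0.0723  0.0556] [-0.7  0.1  4.7]
t 37.7667
848 [ 0.5571 -0.1419  0.0568] rect 556.6 -141.9 35.6 35.1 46.4
866 [ 0.5548 -0.0734  0.0567] rect 554.6 -73.5 36.0 35.4 89.1
758 [ 0.4876 -0.0733  0.0566] rect 486.8 -73.1 35.7 35.8 57.8
754 [ 0.4877 -0.1406  0.0566] rect 486.9 -140.8 36.4 34.9 2.4
350 [ 0.4591 -0.1054  0.054 ] rect 459.1 -106.1 1.8 131.0 0.1
rib 462 [ 0.4717 -0.3235  0.0352] rect 470.7 -323.4 12.6 55.9 13.2
plate 8465 [ 0.4656 -0.3254  0.005 ] rect 461.1 -325.7 143.4 126.2 11.8
```

All four jars are seated and the cover hasn't moved. I'll check reachability for the cover poses, then grasp it.

```bash
cat >> h.py <<'E'
def att(yaw,th,sg):  # tool attitude holding cover with given yaw, rear raised by th; tool y = sg*cover x
    c,s=np.cos(yaw),np.sin(yaw); Rz=np.array([[c,-s,0],[s,c,0],[0,0,1.]])
    X=Rz@[np.cos(th),0,np.sin(th)]; Z=Rz@[-np.sin(th),0,np.cos(th)]
    return np.column_stack([np.cross(sg*X,-Z),sg*X,-Z])
def gpos(xl,zl,th): # TCP for lip's front-bottom corner at shaker x xl, height zl
    X=np.array([np.cos(th),0,np.sin(th)]);Z=np.array([-np.sin(th),0,np.cos(th)])
    return np.array([O[0]+xl,O[1],zl])+.080*X+.035*Z
E
python3 - <<'E'
from h import *
P,_=cloud("cv"); m=(P[...,2]>.030)&(P[...,2]<.04)&(abs(P[...,0]-.47)<.06)&(abs(P[...,1]+.323)<.06)
q=P[m][:,:2];e=np.linalg.eigh(np.cov(q.T))[1][:,1];print("rib dir",np.degrees(np.arctan2(e[1],e[0])),q.mean(0))
t=np.radians(18)
for sg in(1,-1):
    for a in[([.471,-.3235,.034],att(.235,0,sg)),([.471,-.3235,.2],att(.235,0,sg)),(gpos(-.055,.09,t),att(0,t,sg)),(gpos(-.075,.0605,t),att(0,t,sg)),(gpos(-.075,.06,0),att(0,0,sg))]:
        q=inverse_kinematics(*a);print(sg,np.array(a[0]).round(3),None if q is None else np.round(q,2))
E
```

```text
rib dir 103.11272867888853 [ 0.47171104 -0.32350314]
1 [ 0.471 -0.324  0.034] [ 0.84  0.62 -0.42  1.94  0.4   0.66  0.41]
1 [ 0.471 -0.324  0.2  ] [ 0.91  0.4  -0.49  1.82  0.23  0.97  0.56]
1 [ 0.532 -0.106  0.148] [ 0.57  0.32 -0.51  2.13  0.3   0.43 -0.14]
1 [ 0.512 -0.106  0.119] [ 0.55  0.34 -0.48  2.2   0.36  0.34 -0.19]
1 [ 0.527 -0.106  0.095] [ 0.5   0.5  -0.48  1.98  0.34  0.74 -0.19]
-1 [ 0.471 -0.324  0.034] [ 0.48  0.58  0.07  1.96 -0.06  0.6  -2.32]
-1 [ 0.471 -0.324  0.2  ] [ 0.47  0.36  0.07  1.85 -0.03  0.94 -2.35]
-1 [ 0.532 -0.106  0.148] [-0.6   0.39  0.92  2.19 -0.83  0.53 -2.21]
-1 [ 0.512 -0.106  0.119] [-0.04  0.31  0.23  2.23 -0.38  0.32 -2.63]
-1 [ 0.527 -0.106  0.095] [-0.55  0.62  0.91  2.04 -0.68  0.81 -2.37]
```

```bash
python3 - <<'E'
from h import *
t=np.radians(18); A=att(.229,0,1)
command_gripper(.045,60)
movep([.471,-.3234,.12],A); print("hit",move_l([.471,-.3234,.0345],feed=.06,until_force=8),sense()["position"])
command_gripper(.0,60); s=sense();print(s["finger_gap"],s["gripper_force"])
command_gripper(.0,100)
move_l([.471,-.3234,.23],feed=.15); s=sense();print(s["finger_gap"],s["gripper_force"],s["wrist_force"])
movep([.50,-.2,.25],att(.1,t,1)); movep(gpos(-.055,.13,t),att(0,t,1))
print(sense()["time_s"],sense()["finger_gap"])
p,d=camera("scene");cv2.imwrite("pics/s1.png",cv2.resize(p[130:290,180:400],None,fx=3,fy=3)[:,:,::-1])
E
```

```text
hit False [ 0.47124286 -0.32356067  0.03488493]
0.011056409052017841 60.744924545288086
0.010045356364745052 97.54875898361206 [ 2.81072317e-01  1.89432291e-03 -1.93464221e+00]
45.75 0.01030598919592635
```

View pics/s1.png

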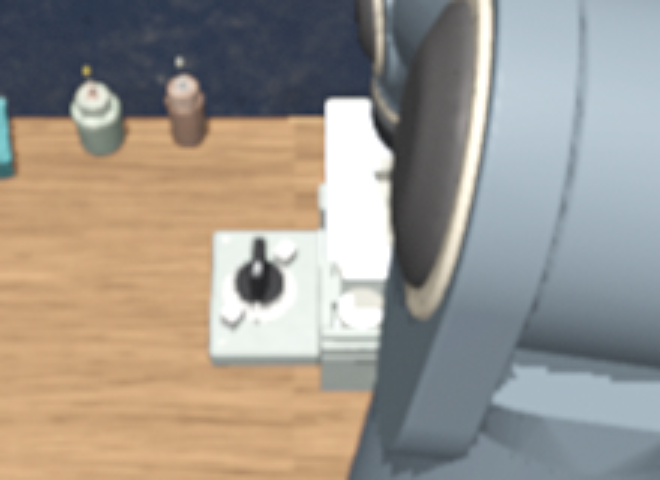

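The cover is held with its rear raised over the shaker; the arm hides part of it. I'll verify the held pose with wrist depth.

```bash
python3 - <<'E'
from h import *
wshot("h1");P,p=cloud("h1");s=sense()
Q=(P-s["position"])@s["tcp_rot"]  # tool coords; cover x=tool y, cover y=tool x, z up = -tool z
m=(abs(Q[...,2]-.031)<.006)&(abs(Q[...,1])<.09)&(abs(Q[...,0])<.07)
q=Q[m];print(m.sum(),"x(cover) range",np.percentile(q[:,1],[.5,1,50,99,99.5]),"y",np.percentile(q[:,0],[.5,99.5]),"z",np.median(q[:,2]))
A=np.c_[q[:,:2],np.ones(len(q))];print("plane",np.linalg.lstsq(A,q[:,2],rcond=None)[0])
k=q[(q[:,0]>.052)];print("lip at y>52 side x range",np.percentile(k[:,1],[1,99]))
E
```

```text
40435 x(cover) range [-0.07877967 -0.07807324 -0.01457382  0.05821057  0.0588561 ] y [-0.0575123  0.0625995] z 0.030191207764857595
plane [-0.00226769 -0.00080699  0.03018985]
lip at y>52 side x range [-0.06405392  0.0580485 ]
```

The held pose is aligned within 1 mm. Now to hook the lip.

```bash
python3 - <<'E'
from h import *
t=np.radians(18)
def st(l,h):
    s=sense();d=s["position"]-gpos(0,0,t);print(l,h,"lip x,z",d[[0,2]].round(4),"F",s["wrist_force"].round(1),"gap",s["finger_gap"].round(4))
h=move_l(gpos(-.055,.0620,t),feed=.06,until_force=5);st("down",h)
if not h:
    h=move_l(gpos(-.081,.0620,t),feed=.02,until_force=4);st("in",h)
p,d=camera("scene");cv2.imwrite("pics/s2.png",p[:,:,::-1]); print(sense()["time_s"])
E
```

```text
Traceback (most recent call last):
AttributeError: 'float' object has no attribute 'round'
```

```bash
cat >> h.py <<'E'
def st(l,h,t):
    s=sense();d=s["position"]-gpos(0,0,t);print(l,h,"lip x,z",d[[0,2]].round(4),"F",s["wrist_force"].round(1),"M",s["ft_torque"].round(2),"gap",round(s["finger_gap"],4))
E
python3 - <<'E'
from h import *
t=np.radians(18); st("now",0,t)
s=sense(); 
if abs((s["position"]-gpos(-.055,.0620,t))[2])<.001:
    h=move_l(gpos(-.081,.0620,t),feed=.02,until_force=4);st("in",h,t)
E
```

```text
now 0 lip x,z [-0.0547  0.0624] F [ 0.6 -0.6 -2.1] M [0.03 0.4  0.  ] gap 0.0103
in True lip x,z [-0.078   0.0625] F [ 3.2 -0.2 -1.6] M [-0.05 -0.17 -0.01] gap 0.0095
```

Contact came at lip x = -78 mm, which is exactly the slot back, so the lip is in. Now I'll pivot it down.

```bash
python3 - <<'E'
from h import *
t=np.radians(18)
move_l(gpos(-.0755,.0612,t),feed=.03);st("back",0,t)
for a in[15,12,10,8,6,4,2.5,1,0,-.5]:
    t=np.radians(a);h=move_l(gpos(-.0755,.0612-.0012*(18-a)/18,t),att(0,t,1),feed=.03);st(a,h,t)
    F=sense()["wrist_force"]
    if abs(F[2])>55 or abs(F[0])>25:break
print(sense()["time_s"])
E
```

```text
back 0 lip x,z [-0.076   0.0607] F [-0.2  0.2 -2. ] M [0.02 0.47 0.01] gap 0.0099
15 False lip x,z [-0.0756  0.0607] F [-0.   0.5 -1.8] M [-0.02  0.41 -0.02] gap 0.0104
12 False lip x,z [-0.0759  0.0606] F [ 0.2  0.8 -2.4] M [-0.02  0.31 -0.03] gap 0.0097
10 False lip x,z [-0.0758  0.0606] F [-0.5 -0.3 -1.5] M [-0.02  0.22 -0.01] gap 0.01
8 False lip x,z [-0.0755  0.0605] F [ 0.1 -0.5 -1. ] M [ 0.05  0.14 -0.02] gap 0.0101
6 False lip x,z [-0.0764  0.06  ] F [-1.4 -0.3 -0.7] M [-0.06  0.53  0.01] gap 0.01
4 False lip x,z [-0.0762  0.06  ] F [-3.  -0.5  0.4] M [-0.1   0.62  0.04] gap 0.0102
2.5 False lip x,z [-0.0761  0.0599] F [-2.9 -0.5 -0.4] M [-0.16  0.72 -0.04] gap 0.0102
1 False lip x,z [-0.0759  0.0596] F [-2.7 -0.4 -4.6] M [-0.09  0.76 -0.  ] gap 0.0099
0 False lip x,z [-0.0748  0.0601] F [ 0.1 -0.6 -3.1] M [-0.08  0.16  0.03] gap 0.0104
-0.5 False lip x,z [-0.0748  0.0608] F [-4.4  0.4  4.3] M [-0.03  0.38 -0.03] gap 0.0098
51.1833
```

```bash
python3 - <<'E'
from h import *
command_gripper(.04,60); s=sense();move_l(s["position"]+[0,0,.10],feed=.15)
movep([.56,-.09,.30],R0); wshot("p5");P,_=cloud("p5")
m=(P[...,0]>.46)&(P[...,0]<.575)&(abs(P[...,1]+.106)<.055)&(P[...,2]>.055)&(P[...,2]<.075)
q=P[m];print("plane",np.linalg.lstsq(np.c_[q[:,:2]-O,np.ones(len(q))],q[:,2],rcond=None)[0])
for z in[(.060,.068),(.068,.074),(.0755,.082),(.083,.1)]:
  for o in comps(P,*z,(.42,.65,-.19,.08),60):print(z,*o)
E
```

```text
plane [ 0.00248356 -0.00088833  0.06524553]
(0.06, 0.068) 10967 [ 0.5273 -0.1051  0.0649] rect 529.4 -106.2 161.1 131.2 0.1
(0.06, 0.068) 61 [0.5284 0.0049 0.064 ] rect 523.8 4.3 37.8 9.5 12.9
(0.068, 0.074) 369 [ 0.5963 -0.0615  0.0715] rect 596.0 -61.5 14.3 29.5 0.0
(0.068, 0.074) 374 [ 0.5964 -0.1506  0.0715] rect 596.1 -150.9 29.6 14.2 89.9
(0.068, 0.074) 60 [0.5267 0.005  0.0708] rect 523.8 4.6 37.1 8.8 11.9
(0.0755, 0.082) 67 [ 0.5855 -0.1059  0.0784] rect 586.1 -105.9 3.1 35.3 0.1
(0.0755, 0.082) 323 [0.5224 0.0092 0.0776] rect 521.6 9.7 11.9 38.8 85.3
(0.0755, 0.082) 68 [ 0.5334 -0.1069  0.0789] rect 533.1 -106.1 1.5 53.8 0.2
(0.0755, 0.082) 575 [ 0.4524 -0.0909  0.0792] rect 451.6 -91.1 9.0 94.9 0.0
(0.0755, 0.082) 414 [ 0.4412 -0.0916  0.0784] rect 440.9 -91.2 6.6 96.0 0.1
(0.083, 0.1) 516 [ 0.5957 -0.106   0.0875] rect 595.3 -106.2 15.2 35.8 0.1
(0.083, 0.1) 669 [ 0.5292 -0.106   0.0941] rect 528.1 -106.1 55.6 12.0 89.6
```

View pics/p5.png

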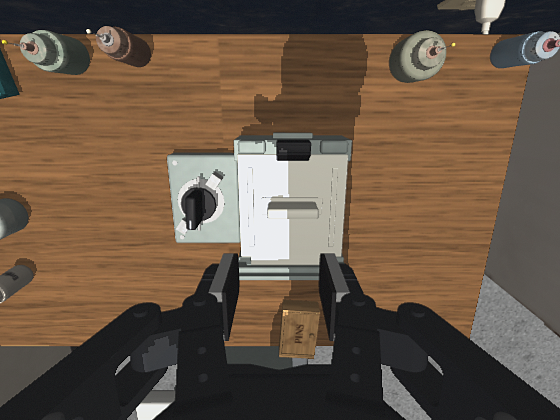

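The cover lies flat (slope 0.002, top at about 64 mm) and the black catch is forward over its rear edge at (293,150). Now the knob; I'll use a half-turn grasp to keep joint 7 in range.

```bash
python3 - <<'E'
from h import *
kx,ky=.522,.0097; y0=-.075; D=lambda k:down(np.pi+k)
command_gripper(.035,50)
movep([kx,ky,.16],D(y0)); print(sense()["joint_pos"].round(2), inverse_kinematics([kx,ky,.07],D(-1.35)).round(2))
print("hit",move_l([kx,ky,.0785],feed=.06,until_force=5))
command_gripper(0,60); s=sense(); print(s["finger_gap"],s["wrist_force"].round(1),s["ft_torque"].round(2))
move_l([kx,ky,.0688],feed=.03); s=sense(); print("pushed",s["position"].round(4),s["wrist_force"].round(1))
k=y0; b=s["ft_torque"][2]
while k>-1.42:
    k-=.1; movep([kx,ky,.0688],D(k)); s=sense()
    yaw=np.arctan2(-s["tcp_rot"][1,0],-s["tcp_rot"][0,0]); print(round(k,3),round(yaw,3),s["position"].round(4),"Fz",round(s["wrist_force"][2],1),"Mz",round(s["ft_torque"][2],2),"gap",round(s["finger_gap"],4))
    if abs(s["ft_torque"][2]-b)>.6: break
print(s["time_s"])
E
```

```text
[ 0.52  0.44 -0.78  1.96  0.4   0.89  1.03] [ 0.22  0.5  -0.4   2.04  0.31  0.66 -0.17]
hit False
0.010823144400123302 [-0.1  2.9  3.7] [ 0.45  0.11 -0.02]
pushed [0.5223 0.0105 0.069 ] [-1.   3.2  6.1]
-0.175 -0.175 [0.5223 0.0103 0.069 ] Fz 5.9 Mz -0.07 gap 0.0108
-0.275 -0.275 [0.5223 0.0103 0.069 ] Fz 6.1 Mz 0.02 gap 0.0107
-0.375 -0.375 [0.5222 0.0102 0.069 ] Fz 6.6 Mz -0.06 gap 0.0109
-0.475 -0.475 [0.5222 0.0101 0.069 ] Fz 6.8 Mz -0.07 gap 0.0108
-0.575 -0.575 [0.5221 0.01   0.069 ] Fz 8.1 Mz -0.04 gap 0.0111
-0.675 -0.675 [0.5221 0.0099 0.069 ] Fz 7.8 Mz -0.04 gap 0.0109
-0.775 -0.775 [0.522  0.0098 0.069 ] Fz 7.0 Mz -0.01 gap 0.0106
-0.875 -0.875 [0.5218 0.0098 0.069 ] Fz 7.6 Mz 0.02 gap 0.0108
-0.975 -0.975 [0.5218 0.0097 0.069 ] Fz 8.1 Mz -0.05 gap 0.0109
-1.075 -1.075 [0.5217 0.0097 0.069 ] Fz 7.6 Mz -0.02 gap 0.0105
-1.175 -1.175 [0.5216 0.0097 0.069 ] Fz 8.2 Mz -0.07 gap 0.0104
-1.275 -1.273 [0.5215 0.0097 0.069 ] Fz 9.7 Mz 0.36 gap 0.011
-1.375 -1.367 [0.5215 0.0098 0.069 ] Fz 9.3 Mz 1.54 gap 0.0109
61.75
```

The end of travel is at about -1.25, where the moment rises. I'll ease the wind-up, let go and check.

```bash
python3 - <<'E'
from h import *
kx,ky=.522,.0097; D=lambda k:down(np.pi+k)
movep([kx,ky,.0688],D(-1.28)); print(sense()["ft_torque"].round(2))
command_gripper(.024,30); sleep(.3); move_l([kx,ky,.16],feed=.1); print(sense()["wrist_force"].round(1))
movep([.56,-.06,.30],R0); wshot("p6");P,_=cloud("p6")
for z in[(.060,.068),(.0755,.082),(.083,.1)]:
  for o in comps(P,*z,(.42,.65,-.19,.08),60):print(z,*o)
print(sense()["time_s"])
E
```

```text
[0.39 0.72 0.47]
[-0.6 -0.3 -0.7]
(0.06, 0.068) 207 [ 0.6071 -0.1068  0.061 ] rect 606.6 -105.9 43.3 7.0 89.8
(0.06, 0.068) 10714 [ 0.5259 -0.1055  0.0649] rect 526.3 -106.0 131.4 154.2 89.9
(0.06, 0.068) 63 [0.5274 0.0061 0.0642] rect 526.3 10.0 10.2 39.7 3.1
(0.0755, 0.082) 62 [ 0.5857 -0.1055  0.0787] rect 585.7 -106.0 35.7 2.9 88.2
(0.0755, 0.082) 80 [ 0.533  -0.1048  0.0792] rect 532.8 -105.1 7.7 55.3 7.5
(0.0755, 0.082) 323 [0.522  0.0093 0.0775] rect 521.5 9.9 11.6 39.2 19.0
(0.0755, 0.082) 250 [ 0.4525 -0.1496  0.0792] rect 451.7 -149.7 44.7 8.1 89.5
(0.0755, 0.082) 286 [ 0.4523 -0.065   0.0793] rect 451.6 -65.0 8.3 48.2 0.6
(0.0755, 0.082) 218 [ 0.4413 -0.0649  0.0784] rect 441.2 -65.1 6.5 48.7 0.6
(0.0755, 0.082) 165 [ 0.4413 -0.1519  0.0785] rect 441.1 -151.8 39.9 5.8 89.1
(0.083, 0.1) 516 [ 0.5958 -0.1058  0.0875] rect 595.5 -106.1 36.1 15.2 90.0
(0.083, 0.1) 666 [ 0.5293 -0.1058  0.0941] rect 528.1 -106.3 55.7 11.6 90.0
65.075
```

View pics/p6.png

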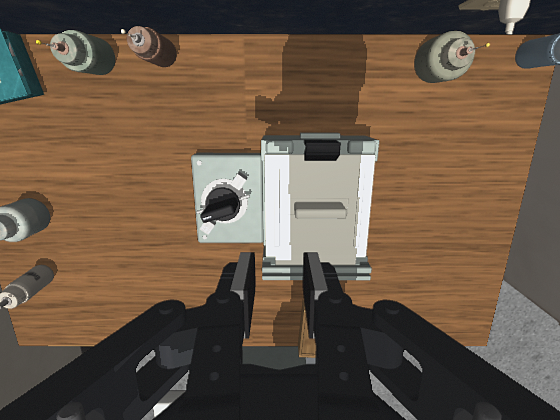

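The knob is up (top at 77.5 mm) and turned 71° (1.24 rad). The cover is flat under the catch and the bottles are standing. Handing in.

```bash
python3 -c "
from rig import *
print(finish_job())"
```

```text
the job is handed in; nothing more can be done
None
```

I handed the job in at about 65 s: all four jars are seated in the pockets lid up, the cover is latched flat under the catch, and the knob is turned to its end stop and sprung back up, with the bottles not disturbed.

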